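Switch the bauble sorter to the other gift box

TASK

The gift box that the sorter's seesaw gate slopes down to has had its share: press the gate's raised end down so that the gate rocks fully over and slopes to the other box, and only then push the two wooden baubles down the feed gutter from behind, so that both roll over the gate into that other box. Work with the fingertips only: do not pinch, lift or carry the baubles, push them gently, and leave the boxes and everything else on the desk where it is.

Things in the scene. Friction and masses are not known exactly. Their poses are not given: they have to be found in the camera images.
- sorter: Plywood sorter fixed to the table; place and yaw vary. Origin on the table below the middle of the gate's pivot; x runs along the feed gutter towards the gate (roughly away from the robot), y left, z up. Base 270 x 160 x 12 (x -170 to 100). The gate's level pivot lies along x, 125 up, between uprights 137 high, 50 wide in y, at x = -62 and 62. A 40-wide post at x = -145 carries the gutter.
- gutter_mouth (a point): Middle of the gutter floor's lower edge, over the gate (sorter x -30, 162 up). Aluminium gutter along sorter x, 46 wide inside, walls 14 high, open above and at both ends; its floor rises at 3 degrees from here back to x -165 (169 up). A sill 2 high across the floor at x -51 holds the baubles; a push from behind rolls them over it. Room for a fingertip behind the rear bauble.
- gate (a joint): Tilt of the seesaw gate, rad. Positive: left (+y) end high, slopes to the right box; negative: slopes to the left box. Starts on one of its stops (-0.30, 0.30). A steel toggle weight on its far side makes it top-heavy: pressed past level (under 2 N) it falls to the other stop. Grey channel 230 long (y), 100 wide, floor top 6 above pivot, walls 12 (robot side) and 40 (far side), open ends.
- gate_left_end (a point): Point on top of the gate's floor, mid-width, 105 from the pivot towards the left (+y) end and 10 short of it; about 162 above the table when this end is high, 100 when low. A good place to press when high.
- gate_right_end (a point): The same point at the right (-y) end of the gate. (The toggle weight, 18 x 70 x 36, sits mid-length outside the far wall and reaches 63 above the pivot.)
- front_bauble_center (a point): Centre of the front one of two plain turned wooden balls, 40 in diameter, varnished and slippery, about 25 g, waiting in the gutter against the sill (centre at about sorter x = -61, 184 above the table).
- rear_bauble_center (a point): Centre of the rear bauble, the same kind, just behind the front one in the gutter (at about sorter x = -101, 186 above the table).
- left_box: Open, empty kraft gift box, 130 x 130 x 70 high, walls 4, loose on the table under the gate's left (+y) end. Origin: centre of its underside; z up.
- right_box: The same kind of box under the gate's right (-y) end.
- gift_small: Bystander: wrapped parcel 80 x 60 x 35 high, lying to the left of the gutter. Origin: centre of its underside.
- tape_roll: Bystander: roll of paper tape lying flat to the right of the gutter, 64 diameter, 24 high. Origin: centre of its underside.
- gift_large: Bystander: wrapped parcel 90 x 130 x 50 high, beyond the sorter. Origin: centre of its underside.
- glue_jar: Bystander: jar, 52 diameter, 60 high, beyond the sorter. Origin: centre of its underside.
- kraft_tube: Bystander: upright card tube, 36 diameter, 92 high. Origin: centre of its underside.
- pencil_cup: Bystander: white cup of pencils, 76 diameter, 95 high (pencils to 160). Origin: centre of its underside.
Things that resemble listed ones, but are neither listed nor needed, are in the scene too. What is shaped like the part that bears rear_bauble_center but pink or turquoise is not meant.

How it is judged:
On the way:
1. the gate is rocked over onto its other stop while both baubles still wait in the gutter (distance of gate_left_end from where it was at the start of the episode above 0.036 m and (value of joint gate below -0.25 rad or value of joint gate above 0.25 rad) and distance of each of front_bauble_center, rear_bauble_center from where it was at the start of the episode below 0.015 m), for 0.2 s.
At the end, for the whole second after the job is handed in: The gate rests within 0.05 rad of the stop opposite to the one it started on, and both baubles lie at rest (under 0.05 m/s) inside the box that it now slopes to, which is the other box than at the start (distance of gate_left_end from where it was at the start of the episode above 0.036 m and ((value of joint gate below -0.25 rad and x of front_bauble_center in the frame of left_box between -0.06 and 0.06 m and y of front_bauble_center in the frame of left_box between -0.06 and 0.06 m and z of front_bauble_center in the frame of left_box between 0 and 0.07 m and x of rear_bauble_center in the frame of left_box between -0.06 and 0.06 m and y of rear_bauble_center in the frame of left_box between -0.06 and 0.06 m and z of rear_bauble_center in the frame of left_box between 0 and 0.07 m) or (value of joint gate above 0.25 rad and x of front_bauble_center in the frame of right_box between -0.06 and 0.06 m and y of front_bauble_center in the frame of right_box between -0.06 and 0.06 m and z of front_bauble_center in the frame of right_box between 0 and 0.07 m and x of rear_bauble_center in the frame of right_box between -0.06 and 0.06 m and y of rear_bauble_center in the frame of right_box between -0.06 and 0.06 m and z of rear_bauble_center in the frame of right_box between 0 and 0.07 m)) and linear speed of each of front_bauble, rear_bauble below 0.05 m/s); the robot touches nothing.
It fails at once if a bauble is lifted (centre more than about 30 mm above where it waits) (height (world z) of any of front_bauble_center, rear_bauble_center above 0.215 m).
It fails at once if a bauble is pinched or pushed harder than 12 N (contact force between the fingers and front_bauble above 12 N or contact force between the fingers and rear_bauble above 12 N).
It fails at once if a gift box is moved more than 25 mm (distance of any of left_box, right_box from where it was at the start of the episode above 0.025 m).
It fails at once if a bystander is moved more than 25 mm (distance of any of gift_small, gift_large, tape_roll, glue_jar, kraft_tube, pencil_cup from where it was at the start of the episode above 0.025 m).
It also fails if it takes over 45 s, if anything falls off the work surface, if the arm or the gripper's body presses on something with over 40 N, if the wrist force passes 120 N, or if a joint passes its speed limit or range.

ROBOT

A 6-joint arm with a two-finger parallel gripper is mounted at the origin on the work surface. World frame = base frame: x ahead of the robot, y to its left, z up, the work surface at z = 0. Lengths are in m, angles in rad, forces in N, time in s.
With the tool pointing down it reaches from about 0.25 to 0.775 m from the base axis. Payload 4 kg.
Tool frame: the origin (TCP) lies at the very end of the fingers, on their centre line; the grasp point (between the pads) lies 19 mm behind it; z points along the fingers, y is the direction in which the jaws open and shut (so a half turn about z gives the same grasp; the last joint's range is limited). The gripper opens to 94 mm and grips with 3 to 60 N. Pads are 16 mm wide; open, the fingers measure 119 mm over their backs; the gripper's body (75 mm by 177 mm) begins 78 mm behind the grasp point.
Start: joints at [-1.294, 0.087, 1.371, -0, 1.684, -0.103], TCP at [0.204, -0.511, 0.206] pointing down, gripper open.
Joint ranges: [-3.1, 3.1], [-0.76, 2.03], [0.27, 2.55], [-1.08, 4.22], [0.17, 2.65], [-2.57, 2.57]. Speed limits (rad/s): [2.79, 2.79, 3.14, 3.14, 3.14, 3.14].

INTERFACE

Orientations are given as [roll, pitch, yaw] about the fixed x, y, z axes, in that order (R = Rz(yaw) Ry(pitch) Rx(roll)).
In Python, from bench import robot, cams, models gives the robot as it stands.
- The arm moves only by the tool step_arm, never from a script. Its argument "series" is a list of rows, each a list of 5 numbers: the gripper command: -1 is shut, 1 is fully open, values between are in proportion, then the shift along the tool's x, y, z in mm, then the turn about the tool's z in degrees. A call has 1 to 20 rows; each row is the pose to reach, as a shift and turn from the pose commanded when the call began, along the tool's axes at that moment; what a row does not reach only later rows make up. A row lasts 1/8 s, in which the tool goes at most 62.5 mm and 10.7 degrees, less where a joint would pass 70% of its speed; a pose out of reach is approached as far as the arm can. A call with a gripper value outside its range is refused whole. The fingers move at their own pace and stop on an object; the grip force is fixed at half the most. Time passes only in rows, so rows that repeat a pose let the fingers close. It gives the time, the measured TCP pose, the force and the opening at its end, in the units of the state.
- robot.get_obs(): the state, without advancing time (a new reading comes with each control period).
- cams.snapshot(name): name is "scene" or "top"; returns a dict with "pixels" (420x560x3 uint8, red, green, blue), "fov_y" (degrees; the focal length in pixels is half the picture's height over the tangent of half this angle, whatever the lens; pixels are square), "cx", "cy" (the principal point, pixels), "k1" (the pictures are not rectified: a ray, as slopes to the right and down, at radius r is drawn at 1 + k1 r^2 times it, then the intrinsics apply), "R" (3x3) and "t" (3): a world point X has camera coordinates R X + t. Camera axes: x right, y down, z forward; pixel columns grow to the right and rows downward; lengths in m; the calibration is good to about 2 mm. A picture is of the moment at which its call begins. There is no depth.
- robot.close_job(): hands the job in, once; it reports no verdict.
Trained networks look in a picture, given as the dict that the camera call returned (one of the last four; its "shot" number tells which), for a name from the list of things; names that differ only in an ending like _2 or _b are one class to them, and where a whole thing is asked for, a point or a joint stands for the part that bears it (a point fixed in the world has none). Each returns a list of dicts, best first, with "p" (0 to 1); they miss things now and then, are a little off and sometimes report something else, mostly with a low value. They report only what shows in the picture. A call takes as long as a camera call. They do not tell look-alikes from the thing itself.
- models.find_in(picture, label): "position" ([x, y, z] in m, in world coordinates, good to about 4 mm: the middle of the surface that is visible of it).
- models.pinpoint(picture, label): "position" ([x, y, z] in m, in world coordinates, good to about 4 mm: a listed point, or the origin of a listed thing).
The state is a dict: "time": time; "joint_positions": joint angles; "qvel": joint speeds; "joint_torque": joint torques, N m; "tool_pos": TCP position; "ee_rot": TCP orientation; "wrist_force": force on the tool from outside, world axes, zero at the start; "wrist_torque": the same for the moment, N m; "width": finger opening in m.
Only numpy, scipy, OpenCV 4.12 (cv2) and the standard library are available. Lean on these libraries where they do the work, as an engineer would, in place of code of your own. Each camera call takes 0.05 s, during which the arm holds its last target. There are 200 camera calls.

## Working session

There is one attempt and no reset: what is moved stays moved. The work goes in short steps, Python scripts to look and compute and a tool call to move; the robot and the scene stay as the last step left them, time stands still between calls to the robot, and variables do not carry over. Pictures are saved under pics/ and viewed, about 8 in all and at most 12, crops included, and the job is handed in when it is done.

Besides the shell and the picture viewer there is one more tool, called as name([rows], argument=value, ...), one row to a line, values as JSON. step_arm: Moves the arm, as the interface text tells. Its arguments: {"type":"object","properties":{"series":{"type":"array","items":{"type":"array","items":{"type":"number"}}}},"required":["series"]}

```bash
mkdir -p pics
cat > h.py <<'E'
import numpy as np, cv2
from bench import robot, cams, models
def save(p,n,crop=None,s=1):
    im=p["pixels"][:,:,::-1]
    if crop: a,b,c,d=crop; im=im[b:d,a:c]
    cv2.imwrite("pics/"+n,cv2.resize(im,None,fx=s,fy=s,interpolation=cv2.INTER_CUBIC))
def proj(p,X):
    c=np.array(p["R"])@np.array(X)+np.array(p["t"]); u=c[:2]/c[2]; u=u*(1+p["k1"]*(u@u))
    f=210/np.tan(np.radians(p["fov_y"]/2)); return u*f+[p["cx"],p["cy"]]
E
python3 - <<'E'
from h import *
for n in("scene","top"):
    p=cams.snapshot(n); save(p,n+"1.png")
    print(n)
    for l in "sorter gutter_mouth gate_left_end gate_right_end front_bauble_center rear_bauble_center left_box right_box gift_small tape_roll kraft_tube pencil_cup glue_jar gift_large".split():
        for d in models.pinpoint(p,l)[:3]: print(l,round(d["p"],2),np.round(d["position"],3),np.round(proj(p,d["position"])))
o=robot.get_obs(); print(o["time"],o["tool_pos"],o["ee_rot"],o["width"])
E
```

```text
scene
sorter 0.95 [0.581 0.039 0.001] [302. 250.]
gutter_mouth 0.68 [0.547 0.034 0.161] [299. 197.]
gate_left_end 0.68 [0.574 0.144 0.167] [340. 198.]
gate_right_end 0.56 [ 0.587 -0.064  0.103] [265. 224.]
gate_right_end 0.52 [ 0.552  0.426 -0.005] [428. 239.]
front_bauble_center 0.66 [0.52  0.037 0.184] [299. 185.]
rear_bauble_center 0.54 [ 0.369 -0.094  0.018] [255. 208.]
rear_bauble_center 0.46 [ 0.344 -0.028  0.019] [275. 203.]
rear_bauble_center 0.4 [0.48  0.034 0.187] [297. 177.]
left_box 0.94 [0.581 0.209 0.001] [359. 247.]
right_box 0.87 [ 0.595 -0.13  -0.   ] [244. 256.]
gift_small 0.62 [0.447 0.172 0.003] [340. 221.]
tape_roll 0.36 [ 0.476 -0.093 -0.001] [256. 232.]
kraft_tube 0.93 [ 0.548  0.426 -0.003] [428. 237.]
pencil_cup 0.89 [ 0.569 -0.44  -0.002] [138. 256.]
glue_jar 0.74 [ 0.755 -0.026 -0.003] [283. 293.]
gift_large 0.92 [0.722 0.121 0.   ] [337. 280.]
gift_large 0.63 [0.519 0.04  0.184] [300. 185.]
top
sorter 0.93 [ 0.579  0.04  -0.004] [270. 218.]
gutter_mouth 0.96 [0.552 0.041 0.16 ] [266. 220.]
gutter_mouth 0.23 [0.481 0.036 0.186] [268. 250.]
gate_left_end 0.7
[... 292 characters left out ...]
-0.092  0.023] [319. 297.]
rear_bauble_center 0.65 [0.347 0.07  0.021] [255. 305.]
rear_bauble_center 0.65 [ 0.344 -0.027  0.022] [293. 308.]
left_box 0.72 [ 0.576  0.212 -0.002] [206. 217.]
right_box 0.56 [ 0.592 -0.133 -0.   ] [335. 214.]
gift_small 0.85 [ 0.45   0.169 -0.001] [220. 265.]
gift_small 0.57 [ 0.579  0.21  -0.001] [207. 216.]
tape_roll 0.68 [ 0.476 -0.096 -0.003] [320. 257.]
kraft_tube 0.56 [0.548 0.428 0.001] [125. 225.]
pencil_cup 0.84 [ 0.571 -0.44  -0.001] [450. 224.]
glue_jar 0.58 [ 0.752 -0.027 -0.002] [296. 155.]
gift_large 0.82 [0.725 0.114 0.001] [244. 164.]
1.5 [ 0.20393124 -0.51083417  0.20549669] [ 3.14148236e+00 -1.13710580e-05  3.79817511e-01] 0.09410534812625657
```

View pics/scene1.png

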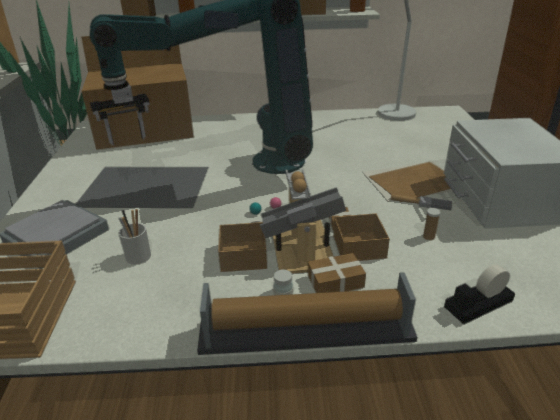

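View pics/top1.png

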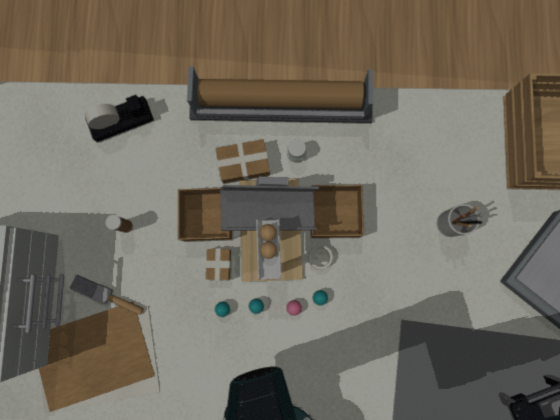

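Run:
```python
from h import *
p=cams.snapshot("scene"); save(p,"crop1.png",(220,130,400,290),4)
p=cams.snapshot("top"); 
save(p,"crop2.png",(190,180,350,320),4)
```

```text
(no output)
```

View pics/crop1.png

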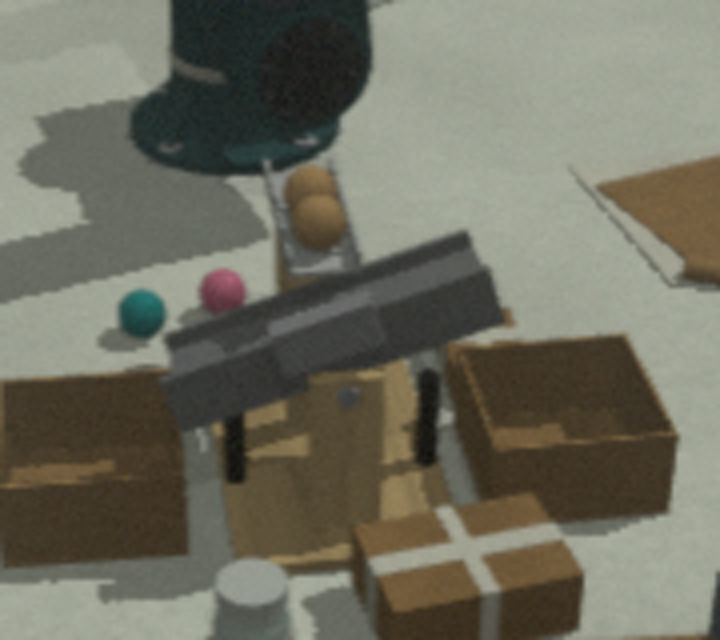

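The scene camera faces the robot. The gate's left (+y) end is high, at scene (340,198), so it slopes to the right box and the target is the left box at (359,247).

Bauble candidates:
- **Wooden, in the gutter:** front (299,185) and rear (297,177). These are the ones I want.
- **Look-alikes on the table:** teal at (255,208) and pink at (275,203), plus the other teal ones in the top view at (222,309) and (256,306). I'm rejecting all of these. The close crop confirms the choice.

From this, the sorter origin is about (0.580, 0.040) with a yaw of about 3.4°.

step_arm([
  [-1, 0, 0, -50, 9],
  [-1, 0, 0, -100, 18.4],
  [-1, 0, 0, -100, 18.4],
  [-1, 586, -470, -100, 18.4],
  [-1, 586, -470, -100, 18.4],
  [-1, 586, -470, -100, 18.4],
  [-1, 586, -470, -100, 18.4],
  [-1, 586, -470, -100, 18.4],
  [-1, 586, -470, -100, 18.4],
  [-1, 586, -470, -100, 18.4],
  [-1, 586, -470, -100, 18.4],
  [-1, 586, -470, -100, 18.4],
  [-1, 586, -470, -100, 18.4],
  [-1, 586, -470, -100, 18.4],
  [-1, 586, -470, -100, 18.4],
  [-1, 586, -470, -100, 18.4],
  [-1, 586, -470, -100, 18.4],
  [-1, 586, -470, -100, 18.4],
  [-1, 586, -470, -100, 18.4],
])

```text
time: 3.98
tool_pos: [0.5736, 0.1416, 0.3063]
ee_rot: [3.141, -0.001, 0.057]
wrist_force: [0.2, 0.7, -0.5]
width: 0.0005
```

step_arm([
  [-1, 0, 0, 60, 0],
  [-1, 0, 0, 110, 0],
  [-1, 0, 0, 131, 0],
  [-1, 0, 0, 138, 0],
  [-1, 0, 0, 145, 0],
  [-1, 0, 0, 152, 0],
  [-1, 0, 0, 159, 0],
  [-1, 0, 0, 166, 0],
  [-1, 0, 0, 173, 0],
  [-1, 0, 0, 180, 0],
  [-1, 0, 0, 186, 0],
  [-1, 0, 0, 190, 0],
  [-1, 0, 0, 190, 0],
  [-1, 0, 0, 190, 0],
])

```text
time: 5.72
tool_pos: [0.5741, 0.143, 0.1157]
ee_rot: [3.142, -0.001, 0.059]
wrist_force: [-0.3, 0.0, 0.1]
width: 0.0003
```

step_arm([
  [-1, 0, 0, -40, 0],
  [-1, 0, 0, -90, 0],
  [-1, 0, 0, -150, 0],
  [-1, 0, 0, -180, 0],
  [-1, 0, 0, -180, 0],
])

```text
time: 6.35
tool_pos: [0.5752, 0.1431, 0.2995]
ee_rot: [-3.141, -0.008, 0.059]
wrist_force: [0.1, -0.3, 0.0]
width: 0.0004
```

Run:
```python
from h import *
for n in("scene","top"):
    p=cams.snapshot(n)
    if n=="scene": save(p,"gate2.png",(220,130,400,290),4)
    print(n)
    for l in "gutter_mouth gate_left_end gate_right_end front_bauble_center rear_bauble_center left_box".split():
        for d in models.pinpoint(p,l)[:4]: print(l,round(d["p"],2),np.round(d["position"],3))
o=robot.get_obs(); print(o["time"],o["tool_pos"],o["ee_rot"],o["width"])
```

```text
scene
gutter_mouth 0.88 [0.546 0.036 0.162]
gate_left_end 0.74 [0.574 0.144 0.103]
gate_left_end 0.27 [0.547 0.038 0.161]
gate_right_end 0.75 [ 0.586 -0.063  0.162]
front_bauble_center 0.66 [0.519 0.041 0.182]
rear_bauble_center 0.67 [0.481 0.037 0.187]
rear_bauble_center 0.62 [0.336 0.154 0.021]
rear_bauble_center 0.59 [ 0.372 -0.093  0.016]
left_box 0.73 [0.577 0.21  0.002]
left_box 0.57 [ 0.549  0.424 -0.002]
top
gutter_mouth 0.81 [0.551 0.042 0.161]
gate_left_end 0.76 [0.574 0.143 0.1  ]
gate_left_end 0.57 [0.55  0.427 0.002]
gate_right_end 0.74 [ 0.588 -0.054  0.162]
front_bauble_center 0.55 [0.521 0.037 0.182]
rear_bauble_center 0.66 [0.35  0.07  0.024]
rear_bauble_center 0.59 [0.451 0.172 0.001]
rear_bauble_center 0.55 [ 0.37  -0.09   0.022]
rear_bauble_center 0.54 [0.482 0.035 0.187]
left_box 0.73 [ 0.576  0.208 -0.001]
7.05 [0.57390414 0.14291785 0.29541522] [3.14147307e+00 4.33562516e-06 5.86106779e-02] 0.000753012461377464
```

View pics/gate2.png

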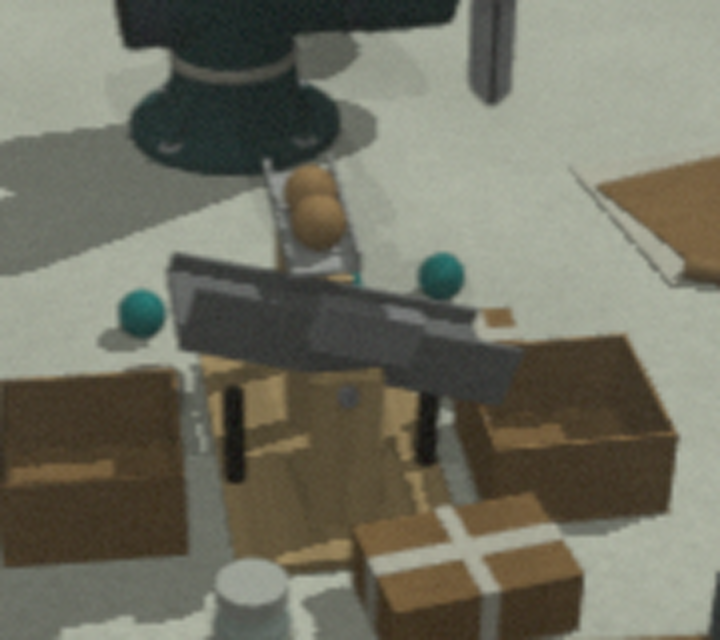

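The crop shows the gate at its other stop, sloping to the left box. Both wooden baubles still wait at crop (310,190) and (318,222). Next I bring the tip in behind the rear bauble.

step_arm([
  [-1, -50, 37, 0, 0],
  [-1, -100, 75, 0, 0],
  [-1, -137, 103, 0, 0],
  [-1, -137, 103, 0, 0],
  [-1, -137, 103, 40, 0],
  [-1, -137, 103, 75, 0],
  [-1, -137, 103, 75, 0],
  [-1, -137, 103, 75, 0],
])

```text
time: 8.05
tool_pos: [0.4442, 0.0324, 0.2218]
ee_rot: [3.141, -0.002, 0.059]
wrist_force: [-0.3, -0.2, 0.7]
width: 0.0007
```

Run:
```python
from h import *
p=cams.snapshot("top"); q=cams.snapshot("scene"); o=robot.get_obs(); t=o["tool_pos"]
print(o["time"],t,o["ee_rot"],[proj(p,t),proj(q,t)],proj(p,[.4815,.0355,.187]))
a=cv2.resize(p["pixels"][190:300,210:330],None,fx=3,fy=3)
b=cv2.resize(q["pixels"][120:230,250:370],None,fx=3,fy=3)
cv2.imwrite("pics/beh.png",np.hstack([a,b])[:,:,::-1])
```

```text
8.15 [0.44452079 0.03226013 0.22261114] [ 3.141144   -0.00372478  0.05905073] [array([267.79307699, 266.10263597]), array([295.3675977 , 160.68437764])] [267.51902648 249.86820978]
```

View pics/beh.png

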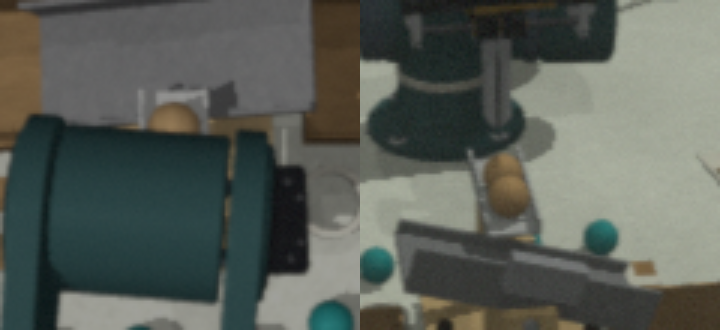

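The scene half shows the shut tip at crop (497,125), lined up behind the rear bauble at (502,168). The arm hides it from the top camera. Now I descend, watching the wrist force.

step_arm([
  [-1, -2, 0, 15, 0],
  [-1, -2, 0, 30, 0],
  [-1, -2, 0, 38, 0],
  [-1, -2, 0, 42, 0],
  [-1, -2, 0, 42, 0],
  [-1, -2, 0, 42, 0],
])

```text
time: 8.9
tool_pos: [0.4415, 0.0319, 0.1789]
ee_rot: [3.141, -0.001, 0.059]
wrist_force: [0.3, -0.9, 0.4]
width: 0.0006
```

Free of contact. First push, enough to send the front bauble over.

step_arm([
  [-1, 5, 0, 0, 0],
  [-1, 8, 0, 0, 0],
  [-1, 11, 0, 0, 0],
  [-1, 14, 0, 0, 0],
  [-1, 17, 0, 0, 0],
  [-1, 20, 0, 0, 0],
  [-1, 23, 0, 0, 0],
  [-1, 26, 0, 0, 0],
  [-1, 29, 0, 0, 0],
  [-1, 32, 0, 0, 0],
  [-1, 32, 0, 0, 0],
  [-1, 32, 0, 0, 0],
  [-1, 32, 0, 0, 0],
  [-1, 32, 0, 0, 0],
  [-1, 32, 0, 0, 0],
  [-1, 32, 0, 0, 0],
])

```text
time: 10.9
tool_pos: [0.4731, 0.0339, 0.1785]
ee_rot: [3.141, -0.0, 0.059]
wrist_force: [0.4, -0.2, 0.3]
width: 0.0001
```

Run:
```python
from h import *
q=cams.snapshot("scene"); save(q,"push1.png",(220,130,400,290),4)
for l in "gate_left_end front_bauble_center rear_bauble_center".split():
    for d in models.pinpoint(q,l)[:5]: print(l,round(d["p"],2),np.round(d["position"],3))
```

```text
gate_left_end 0.67 [ 0.474 -0.092  0.001]
gate_left_end 0.57 [0.575 0.143 0.106]
front_bauble_center 0.46 [ 0.575 -0.442  0.002]
front_bauble_center 0.44 [0.592 0.251 0.023]
rear_bauble_center 0.54 [ 0.372 -0.096  0.015]
rear_bauble_center 0.52 [0.524 0.037 0.185]
rear_bauble_center 0.42 [0.337 0.156 0.022]
```

View pics/push1.png

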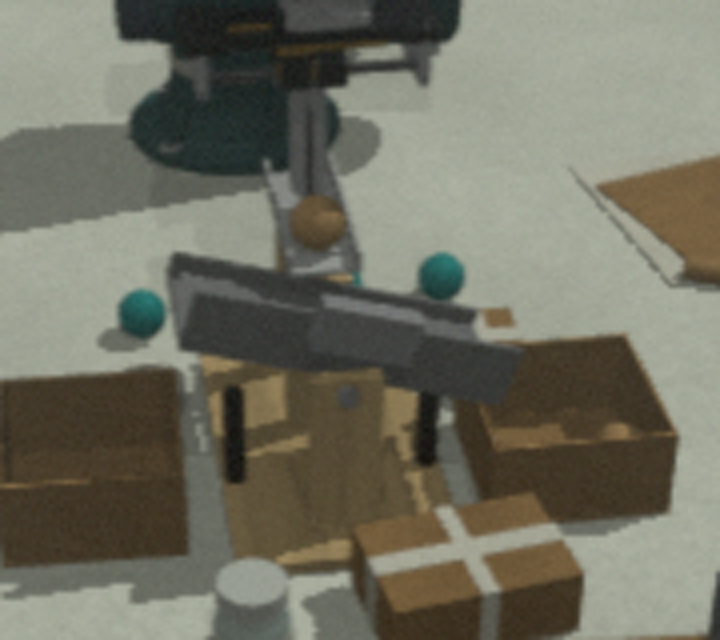

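The front bauble lies in the left box at crop (615,432). The rear one has rolled down to the sill at (318,222). Second push.

step_arm([
  [-1, 5, 0, 0, 0],
  [-1, 10, 0, 0, 0],
  [-1, 13, 0, 0, 0],
  [-1, 16, 0, 0, 0],
  [-1, 19, 0, 0, 0],
  [-1, 22, 0, 0, 0],
  [-1, 25, 0, 0, 0],
  [-1, 28, 0, 0, 0],
  [-1, 31, 0, 0, 0],
  [-1, 34, 0, 0, 0],
  [-1, 37, 0, 0, 0],
  [-1, 40, 0, 0, 0],
  [-1, 40, 0, 0, 0],
  [-1, 40, 0, 0, 0],
])

```text
time: 12.85
tool_pos: [0.513, 0.0362, 0.1784]
ee_rot: [3.142, 0.0, 0.059]
wrist_force: [-0.7, -0.6, 0.6]
width: 0.0003
```

step_arm([
  [-1, -5, 0, -10, 0],
  [-1, -5, 0, -50, 0],
  [-1, -5, 0, -100, 0],
  [-1, -5, 0, -130, 0],
  [-1, -60, 0, -130, 0],
  [-1, -120, 0, -130, 0],
  [-1, -150, 0, -130, 0],
  [-1, -150, 0, -130, 0],
  [-1, -150, 0, -130, 0],
  [-1, -150, 0, -130, 0],
  [-1, -150, 0, -130, 0],
  [-1, -150, 0, -130, 0],
])

```text
time: 14.35
tool_pos: [0.3637, 0.0274, 0.3081]
ee_rot: [-3.142, 0.001, 0.059]
wrist_force: [-0.8, -0.4, 0.7]
width: 0.0004
```

Run:
```python
from h import *
for n in("scene","top"):
  q=cams.snapshot(n)
  if n=="scene": a=cv2.resize(q["pixels"][150:280,230:400],None,fx=2.3,fy=2.3)
  else: b=cv2.resize(q["pixels"][170:300,165:335],None,fx=2.3,fy=2.3)
  for l in "gate_left_end gate_right_end front_bauble_center rear_bauble_center left_box right_box gift_small tape_roll".split():
    for d in models.pinpoint(q,l)[:4]: print(n,l,round(d["p"],2),np.round(d["position"],3))
cv2.imwrite("pics/end.png",np.hstack([a,b])[:,:,::-1])
```

```text
scene gate_left_end 0.78 [0.576 0.142 0.104]
scene gate_right_end 0.61 [ 0.585 -0.063  0.162]
scene gate_right_end 0.18 [ 0.593 -0.133  0.   ]
scene front_bauble_center 0.48 [0.592 0.251 0.023]
scene rear_bauble_center 0.67 [ 0.372 -0.094  0.017]
scene rear_bauble_center 0.41 [0.335 0.156 0.02 ]
scene left_box 0.97 [ 0.58  0.21 -0.  ]
scene right_box 0.79 [ 0.592 -0.129 -0.004]
scene gift_small 0.39 [0.444 0.171 0.004]
scene gift_small 0.38 [0.592 0.252 0.025]
scene tape_roll 0.69 [0.578 0.041 0.001]
scene tape_roll 0.51 [ 0.474 -0.092 -0.   ]
top gate_left_end 0.63 [0.576 0.144 0.097]
top gate_left_end 0.4 [ 0.456  0.172 -0.001]
top gate_right_end 0.61 [ 0.59  -0.057  0.164]
top gate_right_end 0.27 [ 0.593 -0.131 -0.002]
top front_bauble_center 0.52 [0.591 0.249 0.023]
top front_bauble_center 0.3 [ 0.58   0.04  -0.003]
top rear_bauble_center 0.63 [0.604 0.17  0.024]
top rear_bauble_center 0.62 [ 0.58   0.042 -0.004]
top rear_bauble_center 0.43 [ 0.373 -0.091  0.017]
top rear_bauble_center 0.2 [0.574 0.141 0.096]
top left_box 0.62 [ 0.578  0.213 -0.001]
top right_box 0.95 [ 0.592 -0.134  0.001]
top gift_small 0.74 [0.453 0.172 0.001]
top tape_roll 0.51 [ 0.476 -0.094 -0.002]
top tape_roll 0.51 [ 0.549  0.428 -0.001]
```

View pics/end.png

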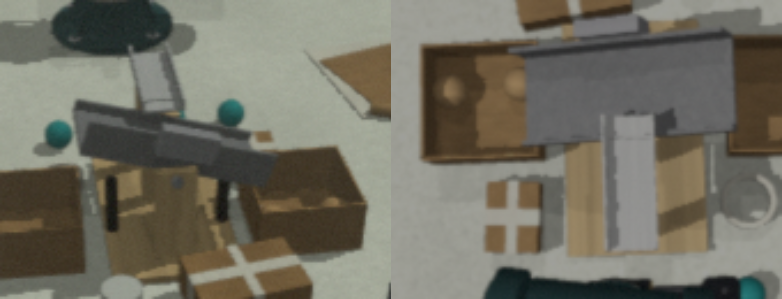

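The gutter is empty and both baubles are in the left box, at picture (453,90) and (517,82). I'll wait a moment and check that they are at rest.

step_arm([
  [-1, 0, 0, 0, 0],
  [-1, 0, 0, 0, 0],
  [-1, 0, 0, 0, 0],
  [-1, 0, 0, 0, 0],
  [-1, 0, 0, 0, 0],
  [-1, 0, 0, 0, 0],
  [-1, 0, 0, 0, 0],
  [-1, 0, 0, 0, 0],
])

```text
time: 16.25
tool_pos: [0.3633, 0.0274, 0.3085]
ee_rot: [3.141, -0.0, 0.059]
wrist_force: [0.2, 0.0, 0.1]
width: 0.0004
```

Run:
```python
from h import *
q=cams.snapshot("top"); r=cams.snapshot("top")
for l in ("front_bauble_center","rear_bauble_center"):
    for d in models.pinpoint(r,l)[:3]: print(l,round(d["p"],2),np.round(d["position"],3))
for i in range(9): s=cams.snapshot("top")
d=np.abs(q["pixels"][175:250,170:240].astype(int)-s["pixels"][175:250,170:240]); print(d.mean(),d.max(),robot.get_obs()["time"])
```

```text
front_bauble_center 0.69 [0.589 0.252 0.021]
rear_bauble_center 0.69 [ 0.374 -0.09   0.02 ]
rear_bauble_center 0.46 [0.602 0.167 0.026]
0.7913650793650794 7 16.9
```

Neither bauble moved over half a second, so I'm handing in.

```bash
python3 -c "
from bench import robot
print(robot.close_job())"
```

```text
the job is handed in; nothing more can be done
None
```

The job is handed in: the gate is rocked over and both wooden baubles lie in the left box. I pressed the gate's raised left end down with the shut fingertips until it fell to its other stop. A picture then showed both baubles still waiting in the gutter, and I pushed them over the sill in two slow pushes.

**Last checks:**
- **Gate:** the left end is at about 100 mm and the right end at about 162 mm, so it rests on the opposite stop.
- **Baubles:** they are about 40 mm either side of the box centre in y, within 30 mm in x, and 23 mm up. The picture did not change over 0.5 s.
- **Boxes and bystanders:** both boxes, the small parcel and the tape roll are where they started, within measuring error. I did not re-measure the other bystanders, but the arm never went near them.
- **Forces and time:** the wrist force read under 1 N at the end of every move, and the robot was clear at about 17 s.

**Disagreements:** the networks sometimes put the bauble label on the teal and pink balls or other parts. At the end, the scene camera could not see the rear bauble, so its position comes from the top camera only.

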